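# Run a fingertip along the slide tray's flaps to lay them down

### The job

Close the five hinged flaps that hold the slides in the tray: run your shut fingertips lightly along the row, just above the glass, starting at the end with the round lug, so that each flap in turn folds down flat over its slide and the next follows. Leave the tray where it stands, do not press hard on it, do not pick up anything, and leave the bottle, the dish and the slide box alone.

Things in the scene. Friction and masses are not known exactly. Their poses are not given: they have to be found in the camera images.
- tray: Pale slide tray, loose, 0.85 kg, 110 (x) by 210 (y) mm, floor 5 mm, rim 10 mm high. A flat round lug juts 28 mm from its -y end: the starting end. Five glass slides (76 along x, 26 along y, tops 10 mm above the bench) lie in a row along y, 36 mm apart; over their -x ends, at x = -34 mm, runs the row of five grey flaps. Origin: centre of the underside; z up. Yaw -2 to 2 rad.
- row_start (a point): Point fixed on the tray at (-34, -83, 13.5) mm in the tray's frame: above the hinge of the first flap (flap1), at the height of a closed flap's upper face (13.5 mm above the bench).
- row_end (a point): Point fixed on the tray at (-34, 83, 13.5) mm in the tray's frame: the free edge of the last flap (flap5) once it is closed. The line from row_start to row_end is the middle of the row of flaps.
- flap1 (a joint): Flap 1 from the lug end: plate 24 mm wide (x), 22 mm hinge to free edge, 3 mm thick. Hinge across the row at tray y = -83 mm, 10.5 mm up, at the plate's underside. 0 rad: flat on its slide, free edge towards tray +y (away from the lug); grows as it stands up, stop at 1.5. Starts at 0.9 to 1.35; light friction (5 mN m) keeps it where left. Pushed to +y it folds down; pushed to -y it meets its stop.
- flap2 (a joint): Flap 2 from the lug end: plate 24 mm wide (x), 22 mm hinge to free edge, 3 mm thick. Hinge across the row at tray y = -47 mm, 10.5 mm up, at the plate's underside. 0 rad: flat on its slide, free edge towards tray +y (away from the lug); grows as it stands up, stop at 1.5. Starts at 0.9 to 1.35; light friction (5 mN m) keeps it where left. Pushed to +y it folds down; pushed to -y it meets its stop.
- flap3 (a joint): Flap 3 from the lug end: plate 24 mm wide (x), 22 mm hinge to free edge, 3 mm thick. Hinge across the row at tray y = -11 mm, 10.5 mm up, at the plate's underside. 0 rad: flat on its slide, free edge towards tray +y (away from the lug); grows as it stands up, stop at 1.5. Starts at 0.9 to 1.35; light friction (5 mN m) keeps it where left. Pushed to +y it folds down; pushed to -y it meets its stop.
- flap4 (a joint): Flap 4 from the lug end: plate 24 mm wide (x), 22 mm hinge to free edge, 3 mm thick. Hinge across the row at tray y = 25 mm, 10.5 mm up, at the plate's underside. 0 rad: flat on its slide, free edge towards tray +y (away from the lug); grows as it stands up, stop at 1.5. Starts at 0.9 to 1.35; light friction (5 mN m) keeps it where left. Pushed to +y it folds down; pushed to -y it meets its stop.
- flap5 (a joint): Flap 5 from the lug end: plate 24 mm wide (x), 22 mm hinge to free edge, 3 mm thick. Hinge across the row at tray y = 61 mm, 10.5 mm up, at the plate's underside. 0 rad: flat on its slide, free edge towards tray +y (away from the lug); grows as it stands up, stop at 1.5. Starts at 0.9 to 1.35; light friction (5 mN m) keeps it where left. Pushed to +y it folds down; pushed to -y it meets its stop.
- dropper_bottle: Bystander: small amber bottle with a black cap, 32 mm across, 62 mm high, standing beside the tray. Origin: centre of its underside.
- dish: Bystander: clear shallow dish with a lid, 94 mm across, 15 mm high, lying beside the tray. Origin: centre of its underside.
- slide_box: Bystander: shut grey slide box, 85 x 100 x 34 mm, lying near the tray. Origin: centre of its underside.

How it is judged:
By the outcome, as a careful person would: the job done as asked, in the order asked, and still so for the second after the job is handed in, with the robot touching nothing.
It also fails if it takes over 43 s, if anything falls off the work surface, if the arm or the gripper's body presses on something with over 40 N, if the wrist force passes 120 N, or if a joint passes its speed limit or range.

### The arm

A 6-joint arm with a two-finger parallel gripper is mounted at the origin on the work surface. World frame = base frame: x ahead of the robot, y to its left, z up, the work surface at z = 0. Lengths are in m, angles in degrees, forces in N, time in s.
With the tool pointing down it reaches from about 0.375 to 0.9 m from the base axis. Payload 3.1 kg.
Tool frame: the origin (TCP) lies midway between the tips of the shut fingers; the grasp point (between the pads) lies 19 mm behind it; z points along the fingers, y is the direction in which the jaws open and shut (so a half turn about z gives the same grasp; the last joint's range is limited). The gripper opens to 85 mm and grips with 20 to 120 N. Pads are 22 mm wide; open, the fingers measure 114 mm over their backs; the gripper's body (76 mm by 85 mm) begins 54 mm behind the grasp point. The pads swing forward as they close: fully open they stand 13 mm farther back than shut.
Start: joints at [56.522, 30.224, 82.088, -0, 67.689, -10.227], TCP at [0.247, 0.574, 0.204] pointing down, gripper open.
Joint ranges: [-176.69, 176.69], [-43.24, 126.21], [12.49, 139.97], [-82, 262], [0, 151.66], [-163.58, 163.58]. Speed limits (degrees/s): [159.86, 159.86, 180, 180, 180, 180].

### API

Orientations are given as [roll, pitch, yaw] about the fixed x, y, z axes, in that order (R = Rz(yaw) Ry(pitch) Rx(roll)).
In Python, from bench import robot gives the robot as it stands. The module is installed in compiled form; this text tells all that it offers.
- The arm moves only by the tool step_arm, never from a script. Its argument "commands" is a list that holds one entry, the list of rows, each a list of 5 numbers: the closure, from 0 (fully open) to 1 (shut), then the shift along the tool's x, y, z in cm, then the turn about the tool's z in degrees. In form: [[[grip, x, y, z, yaw], ...]]. A call has 1 to 5 rows; each row is the pose to reach, as a shift and turn from the pose measured when the call began, along the tool's axes at that moment; what a row does not reach only later rows make up. A row lasts 1/8 s, in which the tool goes at most 62.5 mm and 10.7 degrees, less where a joint would pass 70% of its speed; a pose out of reach is approached as far as the arm can. A call with a gripper value outside its range is refused whole. The fingers move at their own pace and stop on an object; "newtons" is the grip in N (left out, the last holds). Time passes only in rows, so rows that repeat a pose let the fingers close. It gives the time, the measured TCP pose, the force and the opening at its end, in the units of the state.
- robot.observe(): the state, without advancing time (a new reading comes with each control period).
- robot.camera(name): name is "side" or "top" or "wrist"; returns a dict with "frame" (400x640x3 uint8, blue, green, red), "intrinsics" (3x3 intrinsics, pixels), "world_from_camera" (4x4, takes a point from camera to world coordinates). Camera axes: x right, y down, z forward; pixel columns grow to the right and rows downward; lengths in m; the calibration is good to about 2 mm. The wrist camera is an equidistant fisheye: a pixel r from the principal point sees the ray r / f radians off the axis. A picture is of the moment at which its call begins. There is no depth.
- robot.close_job(): hands the job in, once; it reports no verdict.
The state is a dict: "time_s": time; "q": joint angles; "joint_velocities": joint speeds; "effort": joint torques, N m; "tcp_pos": TCP position; "tool_rot": TCP orientation; "wrist_force": force on the tool from outside, world axes, zero at the start; "ft_torque": the same for the moment, N m; "finger_gap": finger opening in m.
Only numpy, scipy, OpenCV 4.12 (cv2) and the standard library are available. Lean on these libraries where they do the work, as an engineer would, in place of code of your own. Each camera call takes 0.05 s, during which the arm holds its last target.

## Working session

There is one attempt and no reset: what is moved stays moved. The work goes in short steps, Python scripts to look and compute and a tool call to move; the robot and the scene stay as the last step left them, time stands still between calls to the robot, and variables do not carry over. Pictures are saved under pics/ and viewed, and the job is handed in when it is done.

Besides the shell and the picture viewer there is one more tool, called after "Request:" by a JSON object that holds its "op" and its "data", one argument or row to a line. step_arm: Moves the arm, as the interface text tells. Its arguments: {"type":"object","properties":{"commands":{"type":"array"},"newtons":{"type":"number"}},"required":["commands"]}

```bash
mkdir -p pics
python3 - <<'E'
from bench import robot
import cv2,numpy as np
s=robot.observe();print(s)
for n in("top","side"):
    c=robot.camera(n);cv2.imwrite(f"pics/{n}0.png",c["frame"]);print(n,c["intrinsics"],c["world_from_camera"])
E
```

```text
{'time_s': 0.0, 'q': array([ 5.65226405e+01,  3.02767832e+01,  8.21585109e+01, -5.73030509e-04,
        6.76881672e+01, -1.02266702e+01]), 'joint_velocities': array([ 0.04112213, -0.04432213,  0.06839187,  0.04267685, -0.00538228,
        0.02289299]), 'effort': array([-7.99273621e-04, -4.42352557e+01, -1.78021306e+01, -2.41771577e-04,
        8.50607583e-03,  2.50648202e-05]), 'tcp_pos': array([0.24625026, 0.57358779, 0.20274529]), 'tool_rot': array([-1.79878406e+02, -2.13984101e-02,  1.56749506e+02]), 'wrist_force': array([-0.03163593,  0.10287244, -0.27527683]), 'ft_torque': array([-0.03863627,  0.00397469, -0.00993965]), 'finger_gap': 0.08543777653276927}
top [[515.01964839   0.         325.9142431 ]
 [  0.         515.01964839 198.90394021]
 [  0.           0.           1.        ]] [[-0.01362132 -0.98962528  0.1430254   0.41568471]
 [-0.99990096  0.0139877   0.00155642  0.05688533]
 [-0.00354087 -0.14299004 -0.98971779  1.080676  ]
 [ 0.          0.          0.          1.        ]]
side [[458.29234343   0.         318.01246731]
 [  0.         458.29234343 202.10890527]
 [  0.           0.           1.        ]] [[-9.58249394e-01 -2.00912509e-01  2.03450883e-01  3.63644208e-01]
 [-2.85933687e-01  6.72927599e-01 -6.82209919e-01  6.88319616e-01]
 [ 1.56792011e-04 -7.11900703e-01 -7.02280118e-01  7.20762772e-01]
 [ 0.00000000e+00  0.00000000e+00  0.00000000e+00  1.00000000e+00]]
```

View pics/top0.png

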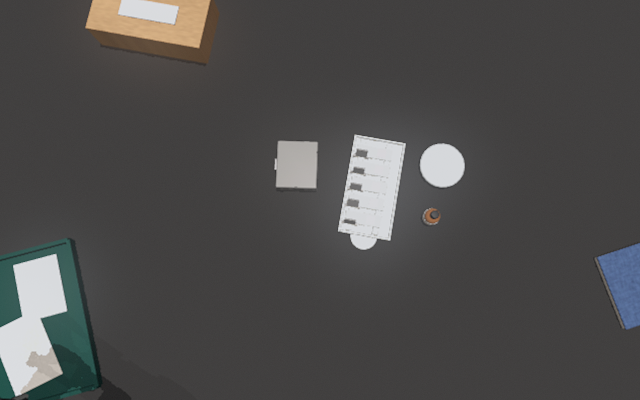

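View pics/side0.png

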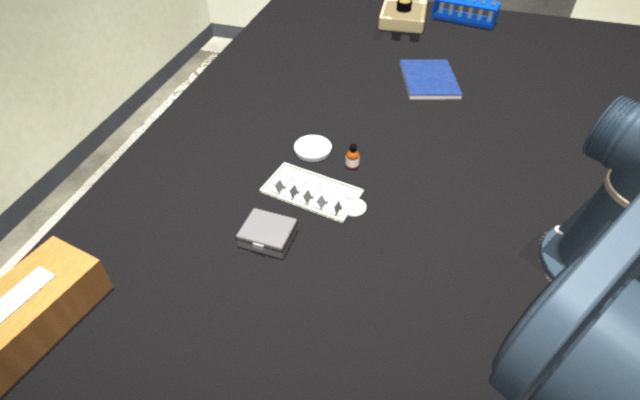

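The top view shows the tray centred near (372,188), with its lug at (364,240) on the robot side. The flaps run along its left edge, about (350,222) to (362,154). The box is to the left, the dish and bottle to the right. Next I'll measure it.

```bash
cat > h.py <<'E'
import cv2,numpy as np
def ray(K,T,uv,z):
    uv=np.atleast_2d(uv).astype(float)
    d=np.c_[(uv-K[:2,2])/[K[0,0],K[1,1]],np.ones(len(uv))]@T[:3,:3].T
    o=T[:3,3];return o+d*((z-o[2])/d[:,2])[:,None]
def proj(K,T,P):
    p=(np.atleast_2d(P)-T[:3,3])@T[:3,:3];p=p/p[:,2:];return (p@K.T)[:,:2]
E
python3 - <<'E'
from bench import robot
from h import *
r={}
for n in("top","side"):
    c=robot.camera(n);f=c["frame"];K,T=c["intrinsics"],c["world_from_camera"]
    g=cv2.cvtColor(f,cv2.COLOR_BGR2GRAY)
    m=(g>130).astype(np.uint8)
    roi=np.zeros_like(m)
    if n=="top": roi[125:255,330:412]=1
    else: roi[155:225,255:375]=1
    m*=roi
    mc=cv2.morphologyEx(m,cv2.MORPH_CLOSE,np.ones((9,9)))
    # remove lug by opening
    cs,_=cv2.findContours(mc,cv2.RETR_EXTERNAL,cv2.CHAIN_APPROX_NONE)
    ct=max(cs,key=cv2.contourArea)
    P=ray(K,T,ct[:,0,:],0.010)[:,:2]
    # plan-view raster 1px = 0.5mm
    o=P.min(0)-.02
    im=np.zeros((800,800),np.uint8);cv2.fillPoly(im,[((P-o)/.0005).astype(np.int32)],1)
    im=cv2.morphologyEx(im,cv2.MORPH_OPEN,cv2.getStructuringElement(cv2.MORPH_ELLIPSE,(131,131)))
    cs,_=cv2.findContours(im,cv2.RETR_EXTERNAL,cv2.CHAIN_APPROX_NONE)
    rc=cv2.minAreaRect(max(cs,key=cv2.contourArea))
    b=cv2.boxPoints(rc)*.0005+o
    print(n,"ctr",np.array(rc[0])*.0005+o,"size",np.array(rc[1])*.0005,"box",b.round(4).tolist())
    x0,y0,x1,y1=(330,125,412,255) if n=="top" else(250,150,375,225)
    cr=cv2.resize(f[y0:y1,x0:x1],None,fx=(4.5 if n=="top" else 6),fy=(4.5 if n=="top" else 6),interpolation=cv2.INTER_CUBIC)
    cv2.imwrite(f"pics/{n}_crop.png",cr)
E
```

```text
top ctr [ 0.58624831 -0.03677969] size [0.11001585 0.22877026] box [[0.4635, -0.0691], [0.6881, -0.1125], [0.709, -0.0045], [0.4844, 0.0389]]
side ctr [ 0.5821967  -0.03971788] size [0.13102496 0.24077913] box [[0.4516, -0.0813], [0.688, -0.1268], [0.7128, 0.0019], [0.4764, 0.0474]]
```

View pics/top_crop.png

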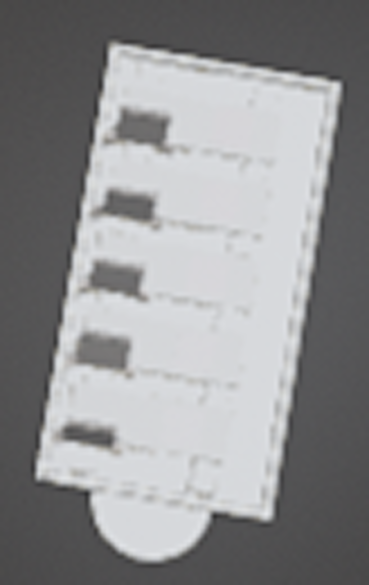

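View pics/side_crop.png

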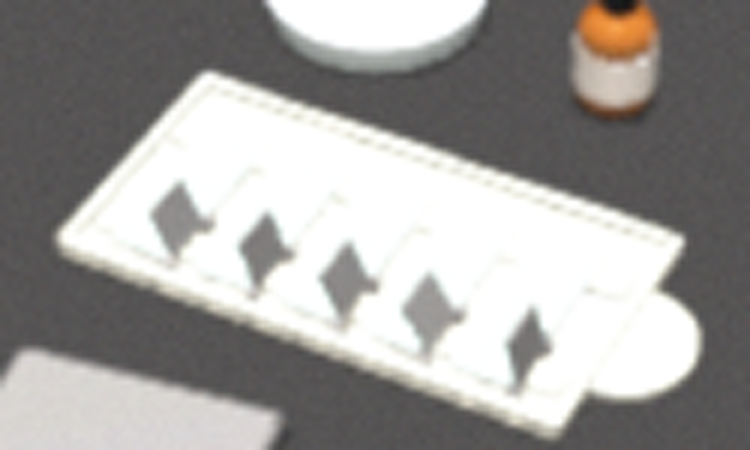

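Both crops show the tray's corners and the lug clearly. The automatic rectangle kept part of the lug (229 mm instead of 210), so I'll use the corners instead.

Run:
```python
from bench import robot
from h import *
cr={"top":(np.array([[111,42],[341,83],[272,521],[38,478]]),4.5,[330,125]),"side":(np.array([[208,70],[684,240],[557,430],[60,234]]),6,[250,150])}
for n in cr:
    c=robot.camera(n);K,T=c["intrinsics"],c["world_from_camera"]
    p,s,o=cr[n];uv=(p+.5)/s-.5+o
    W=ray(K,T,uv,.010)[:,:2]
    # order into far-left(flap side),far-right,near-right,near-left
    if n=="side": W=W[[3,0,1,2]]   # far-left, far-right, near-right, near-left
    print(n,W.round(4).tolist(),"sides",[round(np.linalg.norm(W[i]-W[(i+1)%4]),4) for i in range(4)])
    # tray frame corners for FL,FR,NR,NL : (-55,105),(55,105),(55,-105),(-55,-105)
    A=np.array([[-.055,.105],[.055,.105],[.055,-.105],[-.055,-.105]])
    ctr=W.mean(0);a=A;b=W-ctr
    yaw=np.arctan2((a[:,0]*b[:,1]-a[:,1]*b[:,0]).sum(),(a*b).sum())
    R=np.array([[np.cos(yaw),-np.sin(yaw)],[np.sin(yaw),np.cos(yaw)]])
    print("ctr",ctr.round(4),"yaw",np.degrees(yaw).round(2),"resid mm",((b-a@R.T)*1000).round(1).tolist())
    for q in([-.034,-.083],[-.034,.083]): print("row",(ctr+R@q).round(4))
```

```text
top [[0.7099, -0.004], [0.6883, -0.1126], [0.4815, -0.0734], [0.5029, 0.0342]] sides [np.float64(0.1107), np.float64(0.2105), np.float64(0.1097), np.float64(0.2105)]
ctr [ 0.5957 -0.0389] yaw -100.73 resid mm [[0.8, 0.4], [-0.3, -0.0], [-0.7, 0.1], [0.1, -0.5]]
row [0.5205 0.0099]
row [ 0.6836 -0.021 ]
side [[0.7095, -0.0061], [0.6885, -0.114], [0.482, -0.0706], [0.5035, 0.0384]] sides [np.float64(0.11), np.float64(0.2111), np.float64(0.1111), np.float64(0.2108)]
ctr [ 0.5959 -0.0381] yaw -101.84 resid mm [[-0.4, -0.3], [1.1, -0.6], [0.1, -0.2], [-0.9, 1.1]]
row [0.5216 0.0122]
row [ 0.6841 -0.0218]
```

Both views agree to about 2 mm: the row runs from (0.521, 0.011) to (0.684, -0.021), heading about -11.3°. The sides measure 110 by 210.5 mm, as stated. I'll move over the lug end at height with the fingers shutting.

Request:
{"op": "step_arm", "data": {
  "commands": [
    [[1, -6, -5.5, 0, -12], [1, -11, -10, 0, -12], [1, -16, -15, 0, -12], [1, -21, -20, 0, -12], [1, -26, -24.5, 0, -12]]
  ],
  "newtons": 30
}}

```text
time_s: 0.92
tcp_pos: [0.3709, 0.2865, 0.2037]
tool_rot: [-180.0, 0.0, 168.8]
wrist_force: [0.5, -0.6, -0.6]
finger_gap: -0.0002
```

Request:
{"op": "step_arm", "data": {
  "commands": [
    [[1, -3.4, -4.8, 0, 0], [1, -6.8, -9.6, 0, 0], [1, -10.2, -14.4, 2, 0], [1, -13.6, -19.2, 5, 0], [1, -17.1, -24.1, 9, 0]]
  ]
}}

```text
time_s: 1.55
tcp_pos: [0.489, 0.0248, 0.1211]
tool_rot: [-180.0, 0.2, 168.7]
wrist_force: [0.8, 0.4, 0.3]
finger_gap: 0.0001
```

Request:
{"op": "step_arm", "data": {
  "commands": [
    [[1, 0, 0, 0, 0], [1, 0, 0, 0, 0]]
  ]
}}

```text
time_s: 1.8
tcp_pos: [0.4886, 0.0249, 0.1211]
tool_rot: [180.0, 0.2, 168.7]
wrist_force: [-0.1, 0.4, -0.7]
finger_gap: -0.0
```

Run:
```python
from bench import robot
from h import *
print(robot.observe()["tcp_pos"],robot.observe()["wrist_force"])
c=robot.camera("wrist");cv2.imwrite("pics/w1.png",c["frame"]);print(c["intrinsics"],c["world_from_camera"])
c=robot.camera("side");cv2.imwrite("pics/s1.png",cv2.resize(c["frame"][100:260,230:430],None,fx=3.7,fy=3.7,interpolation=cv2.INTER_CUBIC))
```

```text
[0.48860058 0.02493848 0.12111969] [-0.08958546  0.37300468 -0.68615472]
[[309.70691629   0.         318.56685924]
 [  0.         309.70691629 197.92158449]
 [  0.           0.           1.        ]] [[ 1.96399700e-01  9.31919880e-01  3.04881117e-01  4.10474247e-01]
 [ 9.80523918e-01 -1.86642896e-01 -6.11332677e-02  4.09038130e-02]
 [-6.74129465e-05  3.10949783e-01 -9.50426340e-01  2.90694877e-01]
 [ 0.00000000e+00  0.00000000e+00  0.00000000e+00  1.00000000e+00]]
```

View pics/w1.png

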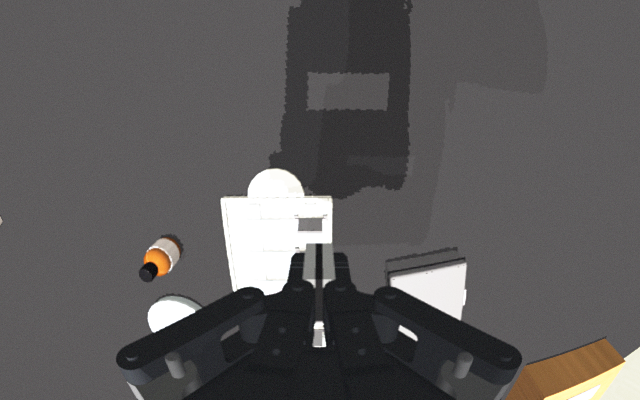

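View pics/s1.png

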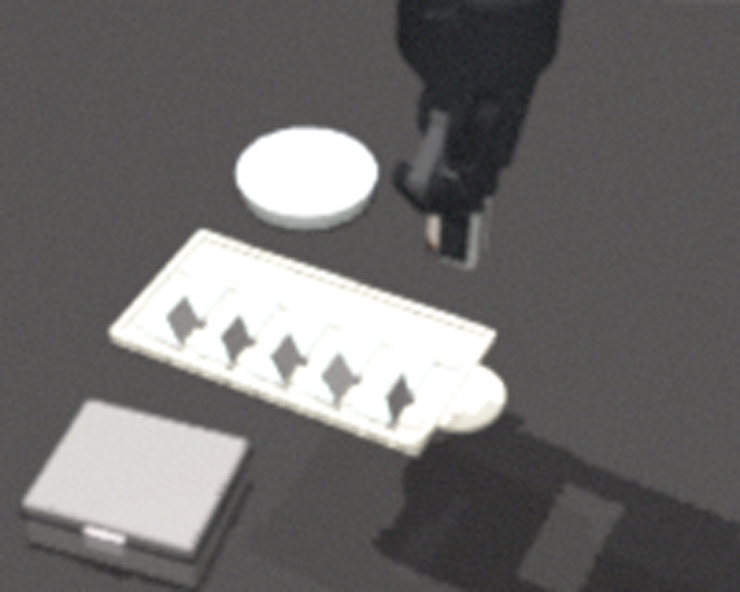

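Wrist view: the near corners of the tray are at about (222,198) and (333,197), and flap 1 is at about (311,224), slightly left of the finger column (319). I'll check the lateral position from these.

```bash
cat >> h.py <<'E'
def rayf(K,T,uv,z):
    uv=np.atleast_2d(uv).astype(float);p=(uv-K[:2,2])/K[0,0]
    th=np.linalg.norm(p,axis=1)[:,None];d=np.c_[p/th*np.sin(th),np.cos(th)]@T[:3,:3].T
    o=T[:3,3];return o+d*((z-o[2])/d[:,2])[:,None]
E
python3 - <<'E'
from bench import robot
from h import *
c=robot.camera("wrist");K,T=c["intrinsics"],c["world_from_camera"]
g=c["frame"]
cv2.imwrite("pics/w2.png",cv2.resize(g[150:300,200:350],None,fx=4,fy=4,interpolation=cv2.INTER_CUBIC))
W=rayf(K,T,[[222,198],[333,197]],.01)[:,:2];print(W,np.linalg.norm(W[0]-W[1]))
e=W[0]-W[1];e/=np.linalg.norm(e);  # tray +x
yv=np.array([-e[1],e[0]]);print("yaw",np.degrees(np.arctan2(e[1],e[0])))
NL=W[1];rs=NL+e*.021+yv*.022;print("row_start",rs,"end",rs+yv*.166)
E
```

```text
[[ 0.48250543 -0.06987103]
 [ 0.502713    0.03750464]] 0.10926060949102481
yaw -100.65811803706792
row_start [0.52044954 0.01279807] end [ 0.68358575 -0.01790335]
```

View pics/w2.png

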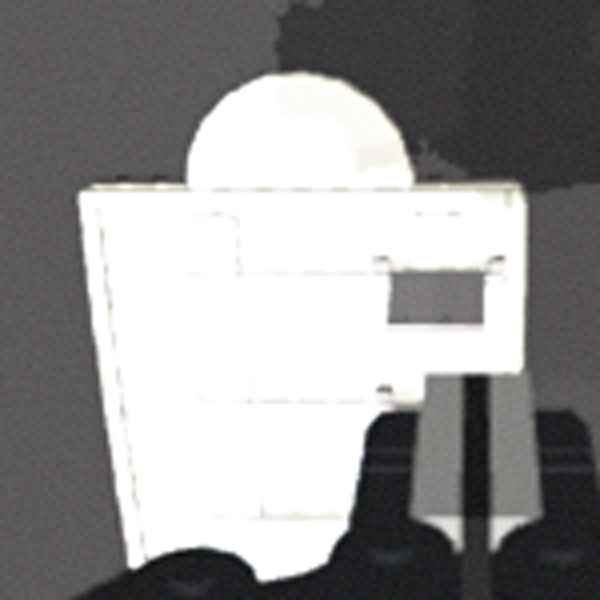

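The three views agree to within about 2 mm: row_start is about (0.521, 0.0115), heading -11.1°. Now I'll descend behind flap 1.

Request:
{"op": "step_arm", "data": {
  "commands": [
    [[1, -0.4, -0.7, 3, 0], [1, -0.4, -0.7, 6, 0], [1, -0.4, -0.7, 8.1, 0], [1, -0.4, -0.7, 9.1, 0], [1, -0.4, -0.7, 9.1, 0]]
  ]
}}

```text
time_s: 2.58
tcp_pos: [0.4916, 0.0192, 0.0312]
tool_rot: [180.0, 0.3, 168.9]
wrist_force: [-0.8, 0.4, 0.0]
finger_gap: 0.0003
```

Request:
{"op": "step_arm", "data": {
  "commands": [
    [[1, 0, 0, 0, 0], [1, 0, 0, 0, 0]]
  ]
}}

```text
time_s: 2.82
tcp_pos: [0.4922, 0.0192, 0.032]
tool_rot: [180.0, 0.4, 169.0]
wrist_force: [0.0, -0.8, 0.7]
finger_gap: -0.0001
```

Run:
```python
from bench import robot
from h import *
for n in("side","top"):
    c=robot.camera(n);f=c["frame"]
    f=f[120:240,250:390] if n=="side" else f[125:265,330:420]
    cv2.imwrite(f"pics/{n}2.png",cv2.resize(f,None,fx=4.2,fy=4.2,interpolation=cv2.INTER_CUBIC))
s=[robot.observe() for _ in range(1)];print(s[0]["tcp_pos"],s[0]["wrist_force"])
```

```text
[0.49201914 0.01909944 0.03183308] [ 0.49597493 -0.0627038  -1.21413013]
```

View pics/side2.png

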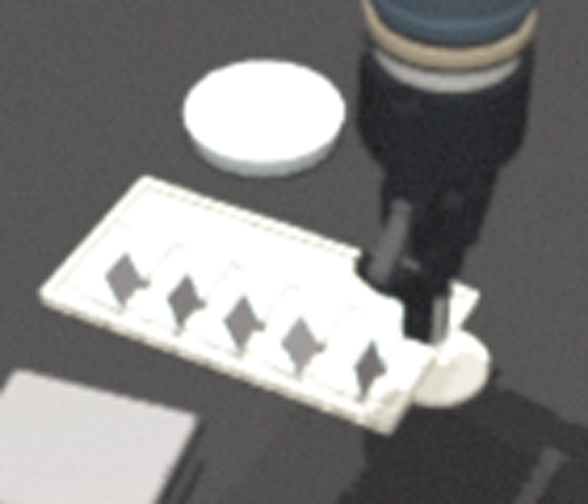

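The side view shows the shut tips behind flap 1, at the rim by the lug, with the row clear ahead. I'll go down to about 15 mm.

Request:
{"op": "step_arm", "data": {
  "commands": [
    [[1, 0, -0.15, 0.8, 0], [1, 0, -0.15, 1.3, 0], [1, 0, -0.15, 1.65, 0], [1, 0, -0.15, 1.65, 0]]
  ]
}}

```text
time_s: 3.42
tcp_pos: [0.4914, 0.0177, 0.0148]
tool_rot: [180.0, 0.3, 168.9]
wrist_force: [-0.1, 0.1, -0.3]
finger_gap: -0.0001
```

Run:
```python
from bench import robot
from h import *
s=robot.observe();print(s["tcp_pos"],s["wrist_force"])
c=robot.camera("side");s=robot.observe();print(s["tcp_pos"],s["wrist_force"])
cv2.imwrite("pics/s3.png",cv2.resize(c["frame"][120:240,250:390],None,fx=4.2,fy=4.2,interpolation=cv2.INTER_CUBIC))
```

```text
[0.49144033 0.01767197 0.01478725] [-0.09806168  0.10813692 -0.27159992]
[0.49161816 0.0176364  0.01502604] [-0.55873119  0.76912528  0.52901154]
```

View pics/s3.png

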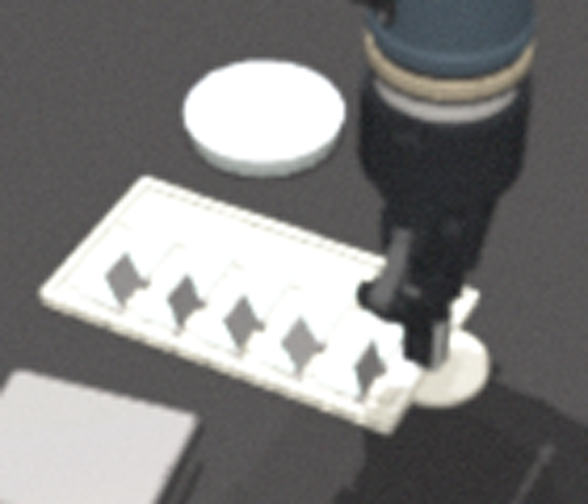

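Request:
{"op": "step_arm", "data": {
  "commands": [
    [[1, -0.4, 0, 0.05, 0], [1, -0.8, 0, 0.05, 0], [1, -1.2, 0, 0.05, 0], [1, -1.6, 0, 0.05, 0], [1, -2.0, 0, 0.05, 0]]
  ]
}}

```text
time_s: 4.1
tcp_pos: [0.5116, 0.0137, 0.0147]
tool_rot: [180.0, 0.3, 168.9]
wrist_force: [0.3, 1.0, 0.5]
finger_gap: -0.0001
```

Request:
{"op": "step_arm", "data": {
  "commands": [
    [[1, -0.4, 0, 0, 0], [1, -0.8, 0, 0, 0], [1, -1.2, 0, 0, 0], [1, -1.6, 0, 0, 0], [1, -2.0, 0, 0, 0]]
  ]
}}

```text
time_s: 4.72
tcp_pos: [0.5315, 0.0098, 0.0148]
tool_rot: [180.0, 0.3, 168.9]
wrist_force: [0.0, -0.9, 0.4]
finger_gap: 0.0001
```

```bash
cat > look.py <<'E'
from bench import robot
from h import *
import sys
k=sys.argv[1]
s=robot.observe();print(s["tcp_pos"],s["wrist_force"])
a=robot.camera("side")["frame"][120:240,250:390]
b=robot.camera("top")["frame"][125:265,330:420]
a=cv2.resize(a,None,fx=3.6,fy=3.6,interpolation=cv2.INTER_CUBIC);b=cv2.resize(b,None,fx=3.08,fy=3.08,interpolation=cv2.INTER_CUBIC)
h=min(len(a),len(b));cv2.imwrite(f"pics/l{k}.png",np.hstack([a[:h],b[:h]]))
s=robot.observe();print(s["tcp_pos"],s["wrist_force"])
E
python3 look.py 1
```

```text
[0.53149058 0.00983427 0.01477591] [ 0.02832293 -0.91084197  0.4481007 ]
[0.53197645 0.00970063 0.01484241] [0.83156776 0.18608948 0.02881115]
```

View pics/l1.png

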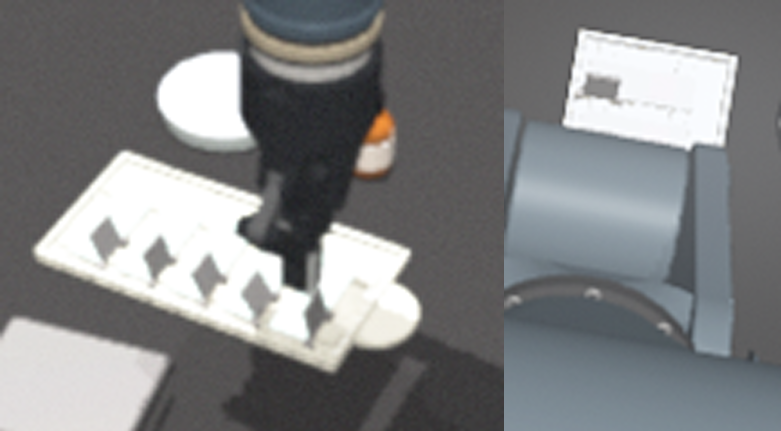

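Run:
```python
from bench import robot
from h import *
s=robot.observe();p=s["tcp_pos"];print(s["q"])
c=robot.camera("side");K,T=c["intrinsics"],c["world_from_camera"]
pts=np.array([p,[.5208,.0115,.0105],[.5208,.0115,.0345],[.6838,-.0205,.0135]])
uv=proj(K,T,pts);print(uv)
f=cv2.resize(c["frame"][150:230,290:370],None,fx=7,fy=7,interpolation=cv2.INTER_CUBIC)
for (u,v) in uv: cv2.circle(f,(int((u-290)*7),int((v-150)*7)),4,(0,0,255),-1)
cv2.imwrite("pics/s4.png",f)
```

```text
[-1.10023945e+01  4.02534182e+01  1.03690220e+02  1.51567345e-02
  3.56862287e+01 -8.99461405e+01]
[[333.07027025 207.6767989 ]
 [337.78451152 210.70273703]
 [338.12784682 202.82560951]
 [272.32134928 185.53477916]]
```

View pics/s4.png

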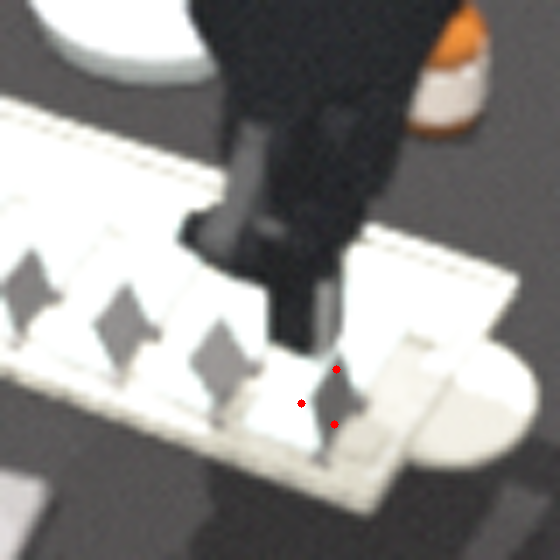

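The visible dark tip ends at about (315,350) in the crop, while the projected TCP is at (302,403). That doesn't match, so I'll check it against the earlier frame with a dark background before going on.

Run:
```python
from bench import robot
from h import *
c=robot.camera("side");K,T=c["intrinsics"],c["world_from_camera"]
def show(fn,p,ox,oy,sc,out,box):
    f=cv2.imread(fn);uv=proj(K,T,p)
    for u,v in uv:
        q=((np.array([u,v])-[ox,oy]+.5)*sc-.5);print(fn,q)
        cv2.circle(f,tuple(q.astype(int)),3,(0,0,255),-1)
    x0,y0,x1,y1=box
    cv2.imwrite(out,cv2.resize(f[y0:y1,x0:x1],None,fx=2,fy=2,interpolation=cv2.INTER_CUBIC))
show("pics/s1.png",np.array([[.4886,.0249,.1211],[.4886,.0249,.1401]]),230,100,3.7,"pics/c1.png",(330,100,630,380))
show("pics/s3.png",np.array([[.4915,.0177,.0148],[.4915,.0177,.034]]),250,120,4.2,"pics/c3.png",(300,250,540,450))
c=robot.camera("wrist");cv2.imwrite("pics/w4.png",c["frame"])
```

```text
pics/s1.png [458.74609162 294.97055805]
pics/s1.png [460.73641707 267.80956424]
pics/s3.png [423.11726079 396.79251506]
pics/s3.png [425.02007406 370.25454012]
```

View pics/c1.png

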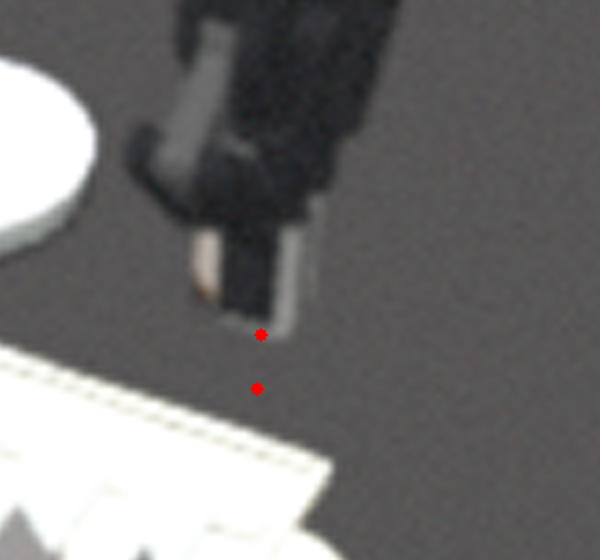

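View pics/c3.png

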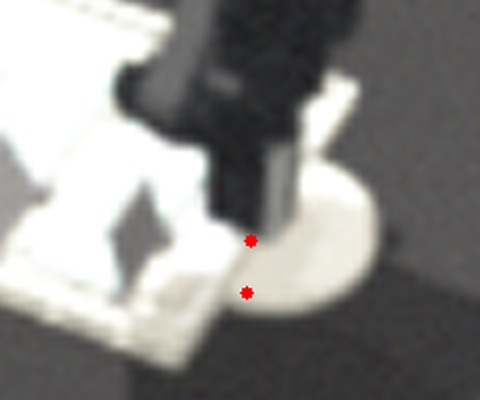

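View pics/w4.png

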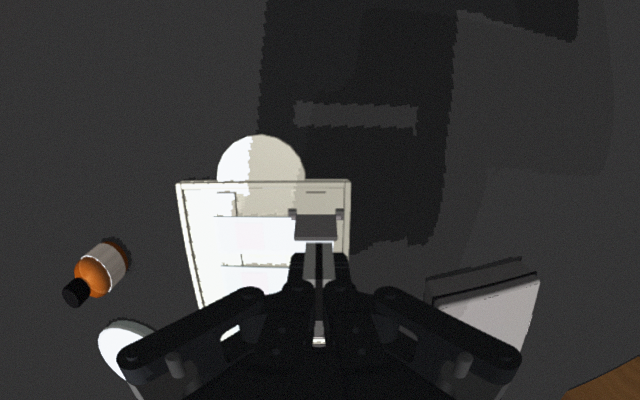

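The tips really end about 20 mm or more above the reported TCP: the same offset shows against the dark bench, flap 1 hasn't moved and there was no force. The fingers simply passed above the flap. To get the true height, I'll go back beyond the lug and touch the bare bench lightly.

Request:
{"op": "step_arm", "data": {
  "commands": [
    [[1, 0, 0, -2, 0], [1, 3, 0, -3, 0], [1, 6, 0, -3, 0], [1, 9.5, 0, -2, 0], [1, 9.5, 0, 0, 0]]
  ]
}}

```text
time_s: 5.6
tcp_pos: [0.4339, 0.0292, 0.0146]
tool_rot: [180.0, 0.1, 169.0]
wrist_force: [0.8, 0.3, 0.1]
finger_gap: -0.0
```

Request:
{"op": "step_arm", "data": {
  "commands": [
    [[1, 0, 0, 0.2, 0], [1, 0, 0, 0.4, 0], [1, 0, 0, 0.6, 0], [1, 0, 0, 0.8, 0], [1, 0, 0, 0.8, 0]]
  ]
}}

```text
time_s: 6.22
tcp_pos: [0.4341, 0.0291, 0.0067]
tool_rot: [180.0, 0.1, 169.0]
wrist_force: [0.6, -0.2, -0.3]
finger_gap: 0.0002
```

```bash
python3 look.py 2
```

```text
[0.43407679 0.02912891 0.00668578] [ 0.59818103 -0.20160483 -0.25881473]
[0.43399761 0.02914571 0.00673707] [0.6915641  0.28636495 0.30356146]
```

View pics/l2.png

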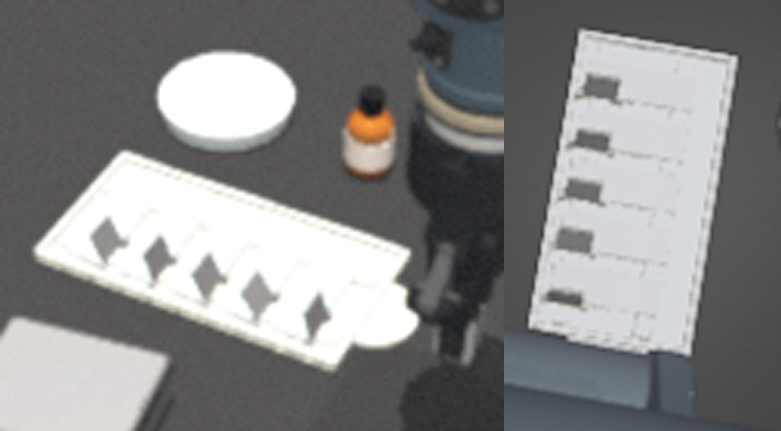

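The tray and flaps are as they were, and the tips have only just come into shadow above the bench. I'll carry on down.

Request:
{"op": "step_arm", "data": {
  "commands": [
    [[1, 0, 0, 0.2, 0], [1, 0, 0, 0.4, 0], [1, 0, 0, 0.6, 0], [1, 0, 0, 0.8, 0], [1, 0, 0, 0.8, 0]]
  ]
}}

```text
time_s: 6.95
tcp_pos: [0.4339, 0.0292, -0.0015]
tool_rot: [180.0, 0.1, 169.0]
wrist_force: [0.2, -0.8, -0.2]
finger_gap: 0.0003
```

Request:
{"op": "step_arm", "data": {
  "commands": [
    [[1, 0, 0, 0.1, 0], [1, 0, 0, 0.2, 0], [1, 0, 0, 0.3, 0], [1, 0, 0, 0.4, 0]]
  ]
}}

```text
time_s: 7.45
tcp_pos: [0.4339, 0.0292, -0.0055]
tool_rot: [180.0, 0.1, 169.0]
wrist_force: [-0.3, 1.0, -0.5]
finger_gap: -0.0002
```

```bash
python3 look.py 3
```

```text
[ 0.43386976  0.02915223 -0.00552232] [-0.25566627  0.99789078 -0.5273619 ]
[ 0.43383309  0.02916961 -0.00555444] [-0.0143964   0.54263131  0.17574603]
```

View pics/l3.png

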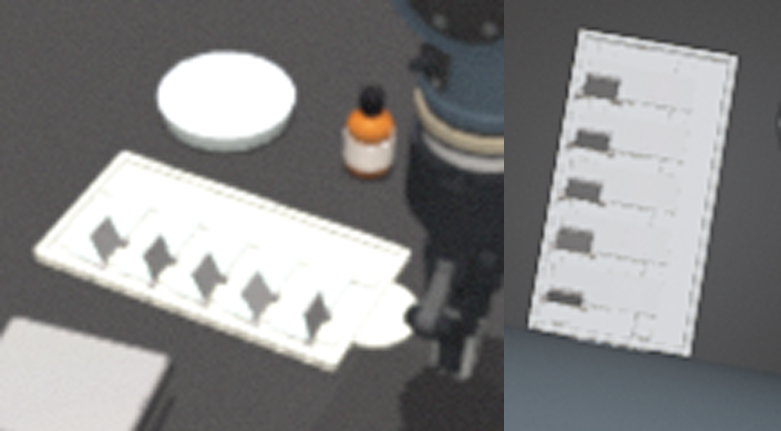

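The reported TCP is below zero with no contact, so the height offset is real. I'll continue in 1 mm rows.

Request:
{"op": "step_arm", "data": {
  "commands": [
    [[1, 0, 0, 0.1, 0], [1, 0, 0, 0.2, 0], [1, 0, 0, 0.3, 0], [1, 0, 0, 0.4, 0], [1, 0, 0, 0.4, 0]]
  ]
}}

```text
time_s: 8.18
tcp_pos: [0.4338, 0.0292, -0.0096]
tool_rot: [180.0, 0.0, 169.0]
wrist_force: [-0.4, -0.9, -0.7]
finger_gap: 0.0
```

Request:
{"op": "step_arm", "data": {
  "commands": [
    [[1, 0, 0, 0.1, 0], [1, 0, 0, 0.2, 0], [1, 0, 0, 0.3, 0], [1, 0, 0, 0.3, 0]]
  ]
}}

```text
time_s: 8.68
tcp_pos: [0.4337, 0.0292, -0.0127]
tool_rot: [180.0, 0.0, 169.0]
wrist_force: [-0.3, -0.1, -0.6]
finger_gap: 0.0
```

Request:
{"op": "step_arm", "data": {
  "commands": [
    [[1, 0, 0, 0.1, 0], [1, 0, 0, 0.2, 0], [1, 0, 0, 0.2, 0]]
  ]
}}

```text
time_s: 9.05
tcp_pos: [0.4337, 0.0292, -0.0148]
tool_rot: [180.0, 0.0, 169.0]
wrist_force: [-0.1, 0.0, 0.1]
finger_gap: 0.0001
```

Request:
{"op": "step_arm", "data": {
  "commands": [
    [[1, 0, 0, 0.1, 0], [1, 0, 0, 0.2, 0], [1, 0, 0, 0.2, 0]]
  ]
}}

```text
time_s: 9.43
tcp_pos: [0.4336, 0.0292, -0.0169]
tool_rot: [180.0, 0.0, 169.0]
wrist_force: [0.3, 0.2, 0.5]
finger_gap: 0.0001
```

```bash
python3 look.py 4
python3 - <<'E'
from bench import robot
import cv2
cv2.imwrite("pics/s5.png",cv2.resize(robot.camera("side")["frame"][180:260,340:440],None,fx=7,fy=7,interpolation=cv2.INTER_CUBIC))
E
```

```text
[ 0.43363176  0.02917847 -0.01689795] [0.27290322 0.19217032 0.4565627 ]
[ 0.43368794  0.02918369 -0.01682847] [-0.74603997 -0.50150919  0.08032452]
```

View pics/s5.png

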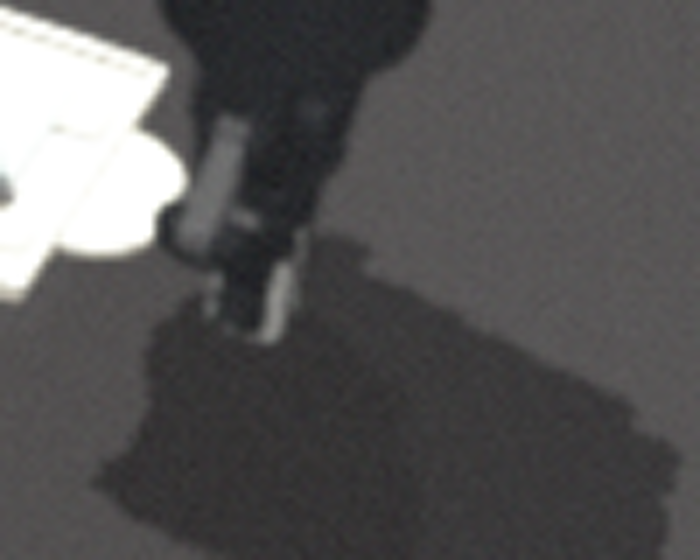

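The tip is in its own shadow, at about (255,340) in the crop, and still not touching. I'll go on down in 1 mm rows.

Request:
{"op": "step_arm", "data": {
  "commands": [
    [[1, 0, 0, 0.1, 0], [1, 0, 0, 0.2, 0], [1, 0, 0, 0.2, 0]]
  ]
}}

```text
time_s: 9.95
tcp_pos: [0.4337, 0.0292, -0.0189]
tool_rot: [180.0, 0.0, 169.0]
wrist_force: [0.6, 0.1, -0.3]
finger_gap: 0.0
```

Request:
{"op": "step_arm", "data": {
  "commands": [
    [[1, 0, 0, 0.1, 0], [1, 0, 0, 0.1, 0]]
  ]
}}

```text
time_s: 10.2
tcp_pos: [0.4336, 0.0292, -0.02]
tool_rot: [180.0, 0.0, 169.0]
wrist_force: [-0.5, -0.8, 0.3]
finger_gap: 0.0003
```

Request:
{"op": "step_arm", "data": {
  "commands": [
    [[1, 0, 0, 0.1, 0], [1, 0, 0, 0.1, 0]]
  ]
}}

```text
time_s: 10.45
tcp_pos: [0.4335, 0.0292, -0.021]
tool_rot: [180.0, -0.0, 169.0]
wrist_force: [-0.6, -0.3, 0.5]
finger_gap: 0.0
```

Request:
{"op": "step_arm", "data": {
  "commands": [
    [[1, 0, 0, 0.1, 0], [1, 0, 0, 0.1, 0]]
  ]
}}

```text
time_s: 10.7
tcp_pos: [0.4335, 0.0292, -0.0221]
tool_rot: [180.0, -0.0, 169.0]
wrist_force: [1.1, 0.2, -1.0]
finger_gap: 0.0001
```

Request:
{"op": "step_arm", "data": {
  "commands": [
    [[1, 0, 0, 0.1, 0], [1, 0, 0, 0.1, 0]]
  ]
}}

```text
time_s: 10.95
tcp_pos: [0.4334, 0.0292, -0.0232]
tool_rot: [180.0, -0.0, 169.0]
wrist_force: [-1.2, -0.4, 0.3]
finger_gap: -0.0001
```

Request:
{"op": "step_arm", "data": {
  "commands": [
    [[1, 0, 0, 0.1, 0], [1, 0, 0, 0.1, 0]]
  ]
}}

```text
time_s: 11.2
tcp_pos: [0.4334, 0.0292, -0.0243]
tool_rot: [180.0, -0.0, 169.0]
wrist_force: [-0.5, 1.1, 0.0]
finger_gap: -0.0001
```

Run:
```python
from bench import robot
import cv2
s=robot.observe();print(s["tcp_pos"],s["wrist_force"])
cv2.imwrite("pics/s6.png",cv2.resize(robot.camera("side")["frame"][180:260,340:440],None,fx=7,fy=7,interpolation=cv2.INTER_CUBIC))
```

```text
[ 0.43340037  0.02922825 -0.02425583] [-0.53561898  1.09805606  0.04194113]
```

View pics/s6.png

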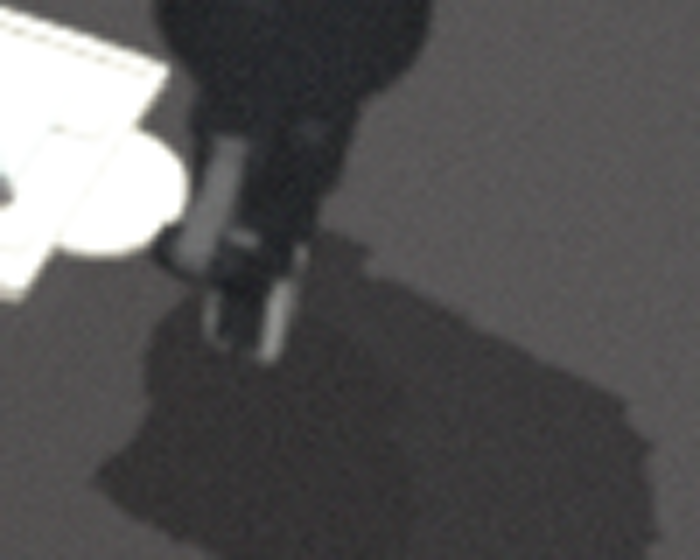

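Run:
```python
from bench import robot
from h import *
c=robot.camera("side");K,T=c["intrinsics"],c["world_from_camera"]
for p in([265,362],[215,345],[240,352]):
    uv=(np.array(p)+.5)/7-.5+[340,180]
    for z in(0,.005,.01,.015): print(p,z,ray(K,T,uv,z)[0].round(4))
t=robot.camera("top");cv2.imwrite("pics/t6.png",t["frame"])
```

```text
[265, 362] 0 [0.4277 0.0361 0.    ]
[265, 362] 0.005 [0.4272 0.0407 0.005 ]
[265, 362] 0.01 [0.4268 0.0452 0.01  ]
[265, 362] 0.015 [0.4264 0.0497 0.015 ]
[215, 345] 0 [0.4435 0.0337 0.    ]
[215, 345] 0.005 [0.443  0.0382 0.005 ]
[215, 345] 0.01 [0.4424 0.0428 0.01  ]
[215, 345] 0.015 [0.4419 0.0473 0.015 ]
[240, 352] 0 [0.4357 0.0343 0.    ]
[240, 352] 0.005 [0.4352 0.0389 0.005 ]
[240, 352] 0.01 [0.4347 0.0434 0.01  ]
[240, 352] 0.015 [0.4342 0.0479 0.015 ]
```

View pics/t6.png

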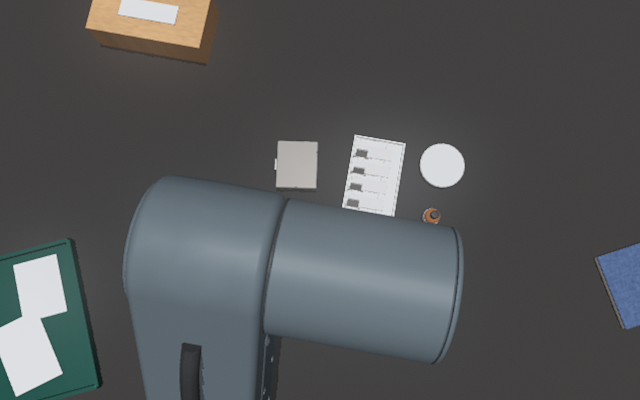

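The tip's near face back-projects to y=0.036–0.044, which for a half-thickness of 7–14 mm puts it 0–8 mm above the bench. Its x fits the reported TCP.

Request:
{"op": "step_arm", "data": {
  "commands": [
    [[1, 0, 0, 0.1, 0], [1, 0, 0, 0.1, 0]]
  ]
}}

```text
time_s: 11.6
tcp_pos: [0.4334, 0.0292, -0.0252]
tool_rot: [180.0, -0.0, 169.0]
wrist_force: [0.9, -0.1, 0.3]
finger_gap: -0.0003
```

Request:
{"op": "step_arm", "data": {
  "commands": [
    [[1, 0, 0, 0.1, 0], [1, 0, 0, 0.1, 0]]
  ]
}}

```text
time_s: 11.85
tcp_pos: [0.4333, 0.0292, -0.0263]
tool_rot: [180.0, -0.0, 169.0]
wrist_force: [-0.5, 0.1, -0.3]
finger_gap: 0.0001
```

Request:
{"op": "step_arm", "data": {
  "commands": [
    [[1, 0, 0, 0.1, 0], [1, 0, 0, 0.1, 0]]
  ]
}}

```text
time_s: 12.1
tcp_pos: [0.4333, 0.0292, -0.0274]
tool_rot: [180.0, -0.0, 169.0]
wrist_force: [0.3, 0.6, 0.9]
finger_gap: -0.0001
```

Request:
{"op": "step_arm", "data": {
  "commands": [
    [[1, 0, 0, 0.1, 0], [1, 0, 0, 0.1, 0]]
  ]
}}

```text
time_s: 12.35
tcp_pos: [0.4334, 0.0292, -0.0276]
tool_rot: [180.0, 0.0, 169.0]
wrist_force: [-0.7, 0.5, 10.4]
finger_gap: 0.0001
```

Request:
{"op": "step_arm", "data": {
  "commands": [
    [[1, 0, 0, 0.1, 0], [1, 0, 0, 0.1, 0]]
  ]
}}

```text
time_s: 12.6
tcp_pos: [0.4334, 0.0292, -0.0276]
tool_rot: [180.0, 0.1, 169.0]
wrist_force: [-0.6, -0.5, 12.2]
finger_gap: 0.0001
```

Request:
{"op": "step_arm", "data": {
  "commands": [
    [[1, 0, 0, 0.1, 0], [1, 0, 0, 0.1, 0]]
  ]
}}

```text
time_s: 12.85
tcp_pos: [0.4334, 0.0292, -0.0276]
tool_rot: [180.0, 0.1, 169.0]
wrist_force: [-1.2, -0.2, 12.1]
finger_gap: 0.0004
```

Contact was clean: the bench is at reported z = -0.0275 (10–12 N, steady). So tip height = reported z + 27.5 mm, and 14.3 mm above the bench means reported about -0.013. I'll go back behind flap 1 at that height.

Request:
{"op": "step_arm", "data": {
  "commands": [
    [[1, 0, 0, -2, 0], [1, -2, 0, -3, 0], [1, -4, 0, -2.6, 0], [1, -6, 0, -1.8, 0], [1, -6, 0, -1.6, 0]]
  ]
}}

```text
time_s: 13.48
tcp_pos: [0.4939, 0.0173, -0.0116]
tool_rot: [180.0, 0.3, 169.0]
wrist_force: [-0.0, 0.4, 0.3]
finger_gap: -0.0001
```

Request:
{"op": "step_arm", "data": {
  "commands": [
    [[1, 0, 0, 0, 0], [1, 0, 0, 0, 0]]
  ]
}}

```text
time_s: 13.72
tcp_pos: [0.4926, 0.0176, -0.0116]
tool_rot: [180.0, 0.2, 169.0]
wrist_force: [0.3, -0.6, -0.8]
finger_gap: 0.0004
```

```bash
python3 look.py 7
```

```text
[ 0.4926495   0.01761623 -0.01162617] [ 0.27081953 -0.61977708 -0.77592224]
[ 0.49307824  0.01753534 -0.01152582] [ 0.92783935 -0.33037762  0.48317614]
```

View pics/l7.png

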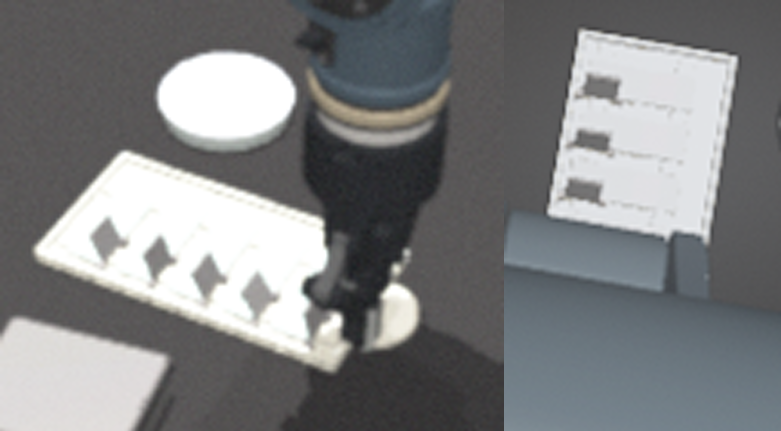

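The tips are now behind flap 1 at the right height (side view, tip about (365,345)). Next I'll lower 2 mm and sweep.

Request:
{"op": "step_arm", "data": {
  "commands": [
    [[1, 0, 0, 0.2, 0], [1, -0.4, 0, 0.2, 0], [1, -0.8, 0, 0.2, 0], [1, -1.2, 0, 0.2, 0], [1, -1.6, 0, 0.2, 0]]
  ]
}}

```text
time_s: 14.45
tcp_pos: [0.5092, 0.0144, -0.0135]
tool_rot: [180.0, 0.2, 169.0]
wrist_force: [0.5, 1.2, -1.4]
finger_gap: 0.0002
```

Request:
{"op": "step_arm", "data": {
  "commands": [
    [[1, -0.4, 0, 0, 0], [1, -0.8, 0, 0, 0], [1, -1.2, 0, 0, 0], [1, -1.6, 0, 0, 0], [1, -2.0, 0, 0, 0]]
  ]
}}

```text
time_s: 15.08
tcp_pos: [0.5295, 0.0104, -0.0133]
tool_rot: [180.0, 0.3, 169.0]
wrist_force: [-0.2, 0.0, -0.2]
finger_gap: -0.0002
```

```bash
python3 look.py 8
```

```text
[ 0.52951695  0.01037006 -0.01334384] [-0.17106966  0.02140194 -0.19585684]
[ 0.52997769  0.01026678 -0.01331328] [ 0.87828436  0.22783156 -0.08754622]
```

View pics/l8.png

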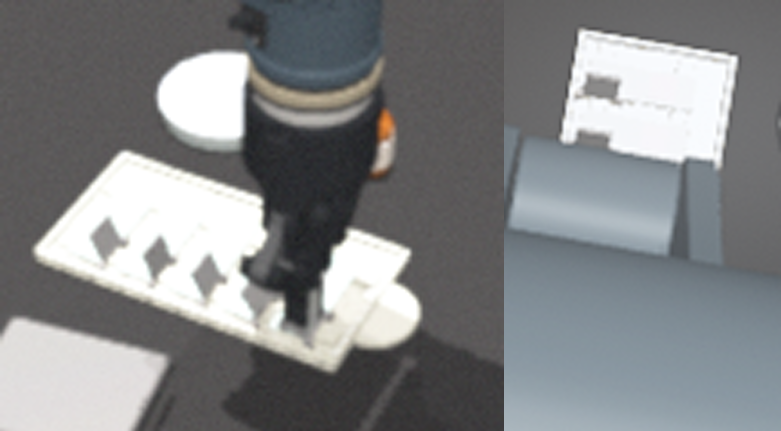

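Flap 1 is folding under the tips and the tray hasn't moved. I'll continue.

Request:
{"op": "step_arm", "data": {
  "commands": [
    [[1, -0.5, 0, 0.02, 0], [1, -1.0, 0, 0.02, 0], [1, -1.5, 0, 0.02, 0], [1, -2.0, 0, 0.02, 0], [1, -2.5, 0, 0.02, 0]]
  ]
}}

```text
time_s: 15.8
tcp_pos: [0.5542, 0.0056, -0.0135]
tool_rot: [180.0, 0.2, 169.0]
wrist_force: [-0.9, -0.2, 0.2]
finger_gap: 0.0002
```

Request:
{"op": "step_arm", "data": {
  "commands": [
    [[1, -0.5, 0, 0, 0], [1, -1.0, 0, 0, 0], [1, -1.5, 0, 0, 0], [1, -2.0, 0, 0, 0], [1, -2.5, 0, 0, 0]]
  ]
}}

```text
time_s: 16.42
tcp_pos: [0.5791, 0.0007, -0.0134]
tool_rot: [180.0, 0.2, 169.0]
wrist_force: [0.2, 0.6, 0.3]
finger_gap: 0.0002
```

```bash
python3 look.py 9
```

```text
[ 0.57912147  0.00070332 -0.01337735] [0.21615473 0.58978564 0.3148998 ]
[ 5.79732682e-01  5.23678689e-04 -1.33030928e-02] [-0.55414392  0.25253361 -0.06796143]
```

View pics/l9.png

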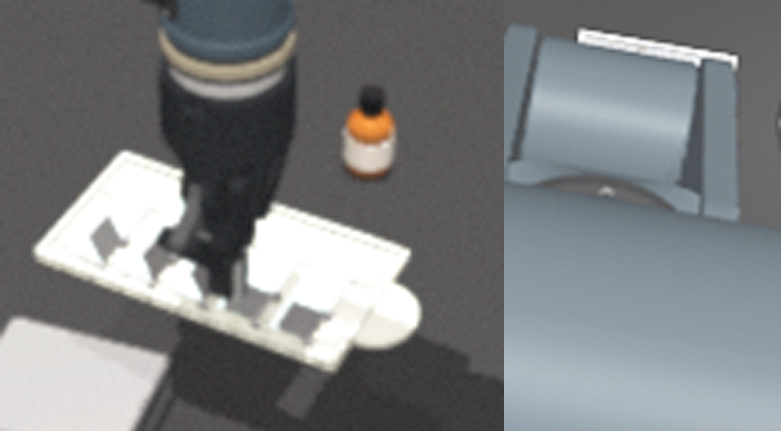

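Flaps 1 and 2 are lying flat, the tray hasn't shifted and the forces are within noise. I'll continue.

Request:
{"op": "step_arm", "data": {
  "commands": [
    [[1, -0.5, 0, 0.04, 0], [1, -1.0, 0, 0.04, 0], [1, -1.5, 0, 0.04, 0], [1, -2.0, 0, 0.04, 0], [1, -2.5, 0, 0.04, 0]]
  ]
}}

```text
time_s: 17.15
tcp_pos: [0.6049, -0.0044, -0.0135]
tool_rot: [180.0, 0.4, 169.0]
wrist_force: [0.0, 1.4, -0.1]
finger_gap: -0.0001
```

Request:
{"op": "step_arm", "data": {
  "commands": [
    [[1, -0.5, 0, 0, 0], [1, -1.0, 0, 0, 0], [1, -1.5, 0, 0, 0], [1, -2.0, 0, 0, 0], [1, -2.5, 0, 0, 0]]
  ]
}}

```text
time_s: 17.77
tcp_pos: [0.6303, -0.0093, -0.0133]
tool_rot: [180.0, 0.4, 168.9]
wrist_force: [-0.6, -0.4, 1.2]
finger_gap: 0.0001
```

Request:
{"op": "step_arm", "data": {
  "commands": [
    [[1, -0.5, 0, 0, 0], [1, -1.0, 0, 0, 0], [1, -1.5, 0, 0, 0], [1, -2.0, 0, 0, 0], [1, -2.5, 0, 0, 0]]
  ]
}}

```text
time_s: 18.4
tcp_pos: [0.6544, -0.0141, -0.0133]
tool_rot: [180.0, 0.3, 169.0]
wrist_force: [-2.8, -0.3, 1.5]
finger_gap: -0.0004
```

```bash
python3 look.py 10
```

```text
[ 0.65441965 -0.01405908 -0.01331302] [-2.76874723 -0.2849739   1.49683293]
[ 0.65505945 -0.01420882 -0.01322495] [-1.0071418   0.00876732  0.61133578]
```

View pics/l10.png

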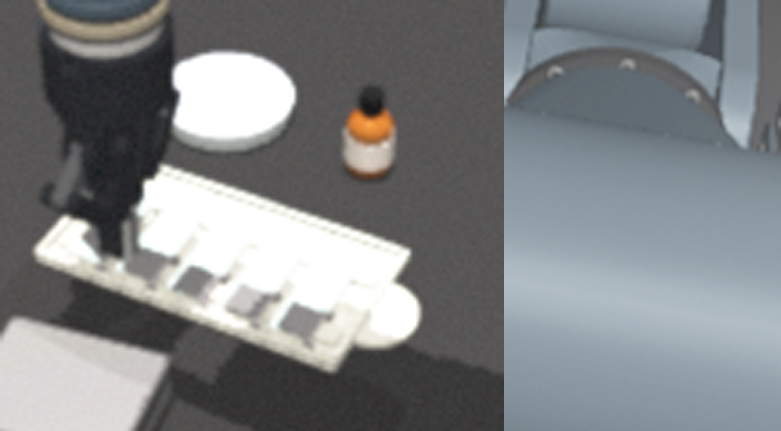

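Flaps 1–4 are down and flap 5 (hinge at s=144 mm) is folding. I'll finish the sweep past its free edge, then lift.

Request:
{"op": "step_arm", "data": {
  "commands": [
    [[1, -0.5, 0, 0, 0], [1, -1.0, 0, 0, 0], [1, -1.5, 0, 0, 0], [1, -2.0, 0, 0, 0], [1, -2.4, 0, 0, 0]]
  ]
}}

```text
time_s: 19.12
tcp_pos: [0.6792, -0.0189, -0.013]
tool_rot: [180.0, 0.4, 168.9]
wrist_force: [0.8, 0.0, 0.2]
finger_gap: 0.0001
```

Request:
{"op": "step_arm", "data": {
  "commands": [
    [[1, -0.5, 0, 0, 0], [1, -1.0, 0, 0, 0], [1, -1.5, 0, 0, 0], [1, -1.8, 0, 0, 0], [1, -1.8, 0, 0, 0]]
  ]
}}

```text
time_s: 19.75
tcp_pos: [0.6971, -0.0225, -0.0129]
tool_rot: [180.0, 0.4, 168.9]
wrist_force: [0.0, 0.2, -0.8]
finger_gap: -0.0
```

Request:
{"op": "step_arm", "data": {
  "commands": [
    [[1, 0, 0, -1, 0], [1, 0, 0, -4, 0], [1, 3, 4, -10, 0], [1, 6, 10, -15, 0], [1, 10, 16, -15, 0]]
  ]
}}

```text
time_s: 20.38
tcp_pos: [0.6449, 0.1178, 0.1319]
tool_rot: [179.9, 0.9, 168.8]
wrist_force: [0.5, 1.3, -0.7]
finger_gap: 0.0004
```

Request:
{"op": "step_arm", "data": {
  "commands": [
    [[1, 3, 6, 0, 0], [1, 6, 12, 0, 0], [1, 9, 18, 0, 0], [1, 9, 18, 0, 0]]
  ]
}}

```text
time_s: 20.88
tcp_pos: [0.5894, 0.3158, 0.1316]
tool_rot: [179.8, 0.9, 169.1]
wrist_force: [-0.6, -0.8, -0.2]
finger_gap: 0.0003
```

```bash
python3 look.py 11
python3 - <<'E'
from bench import robot
from h import *
for n,(x0,y0,x1,y1),k in(("top",(330,125,412,255),4.5),("side",(250,150,375,225),6)):
    c=robot.camera(n);cv2.imwrite(f"pics/{n}_f.png",cv2.resize(c["frame"][y0:y1,x0:x1],None,fx=k,fy=k,interpolation=cv2.INTER_CUBIC))
E
```

```text
[0.58938293 0.31582765 0.13162276] [-0.5514736  -0.80168249 -0.22504571]
[0.5905913  0.3134803  0.13135456] [-0.33987138 -0.44979882 -0.05752219]
```

View pics/top_f.png

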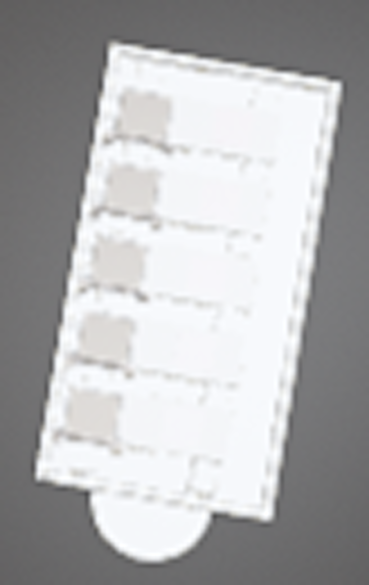

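View pics/side_f.png

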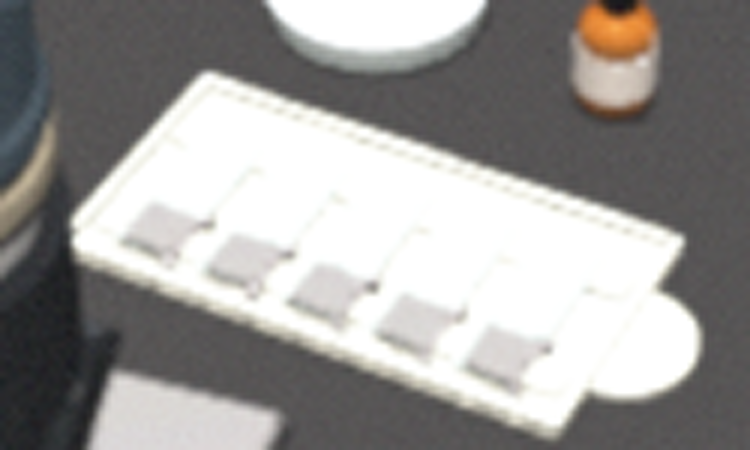

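All five flaps lie down, and the tray corners are at the same pixels as at the start. As a flatness check I'll compare each flap's grey blob in the side view with where a closed upper face (z=13.5 mm) must appear.

Run:
```python
from bench import robot
from h import *
yaw=np.radians(-101.1);R=np.array([[np.cos(yaw),-np.sin(yaw)],[np.sin(yaw),np.cos(yaw)]]);ctr=np.array([.5208,.0115])-R@[-.034,-.083]
for n in("side","top"):
    c=robot.camera(n);K,T=c["intrinsics"],c["world_from_camera"]
    g=np.mean([cv2.cvtColor(robot.camera(n)["frame"],cv2.COLOR_BGR2GRAY).astype(float) for _ in range(4)],0)
    g8=cv2.resize(g,None,fx=4,fy=4,interpolation=cv2.INTER_CUBIC)
    for i in range(5):
        y0=-.083+.036*i
        def quad(a): # upper face centre for angle a
            m=[]
            for x in(-.046,-.022):
                for l in(0,.022): m.append([x,y0+l*np.cos(a)-.003*np.sin(a),.0105+l*np.sin(a)+.003*np.cos(a)])
            m=np.array(m);return np.c_[ctr+m[:,:2]@R.T,m[:,2]]
        q=[proj(K,T,quad(a)).mean(0) for a in(0,.1,.2)]
        # darkness-weighted centroid in window
        u,v=q[0];U,V=np.meshgrid(np.arange(640),np.arange(400))
        win=(abs(U-u)<9)&(abs(V-v)<8)
        hi=np.percentile(g[win],90);w=np.clip(hi-12-g,0,60)*win
        print(n,i+1,"meas",np.round([(w*U).sum()/w.sum(),(w*V).sum()/w.sum()],1),"pred 0/.1/.2",[x.round(1).tolist() for x in q],"grey",np.round(np.median(g[int(v)-1:int(v)+2,int(u)-1:int(u)+2])))
```

```text
side 1 meas [332.5 210. ] pred 0/.1/.2 [[333.3, 208.1], [333.4, 207.8], [333.6, 207.5]] grey 216.0
side 2 meas [317.6 204. ] pred 0/.1/.2 [[318.6, 202.7], [318.7, 202.4], [318.9, 202.1]] grey 215.0
side 3 meas [303.7 199.1] pred 0/.1/.2 [[304.2, 197.3], [304.3, 197.0], [304.5, 196.8]] grey 216.0
side 4 meas [289.7 194.1] pred 0/.1/.2 [[290.2, 192.2], [290.3, 191.9], [290.4, 191.6]] grey 215.0
side 5 meas [276.3 189.8] pred 0/.1/.2 [[276.5, 187.1], [276.6, 186.8], [276.7, 186.5]] grey 216.0
top 1 meas [349. 218.] pred 0/.1/.2 [[349.8, 216.8], [349.8, 216.9], [349.8, 217.0]] grey 219.0
top 2 meas [352.1 201.2] pred 0/.1/.2 [[352.7, 199.9], [352.7, 200.0], [352.7, 200.2]] grey 217.0
top 3 meas [355.1 184.7] pred 0/.1/.2 [[355.7, 183.3], [355.7, 183.3], [355.7, 183.5]] grey 217.0
top 4 meas [358.  168.3] pred 0/.1/.2 [[358.6, 166.7], [358.6, 166.8], [358.6, 166.9]] grey 216.0
top 5 meas [360.9 152.1] pred 0/.1/.2 [[361.5, 150.4], [361.5, 150.4], [361.5, 150.5]] grey 215.0
```

All five flaps have the same shade in each view (215–219), which means one common angle, and their positions fit a closed plate within the 2 mm calibration. The tips passed about 0.5–1 mm above the closed face, so at most about 0.05 rad can remain. The arm is clear, so I'll hand in.

Run:
```python
from bench import robot
s=robot.observe();print(s["time_s"],s["tcp_pos"]);robot.close_job()
```

```text
21.575 [0.59162398 0.31134419 0.1307389 ]
the job is handed in; nothing more can be done
```

I ran the shut fingertips along the row from the lug end, 14–14.5 mm above the bench. All five flaps folded down one after another, and the job was handed in at 21.6 s.

**Wrong height on the first approach:** the fingertips end about 27.5 mm above the reported TCP, so the first approach passed over flap 1 without touching it. I stopped, touched the bare bench beyond the lug lightly (about 12 N) to get the true height, and swept at the corrected height.

**Last checks:**
- **Flaps:** all five look closed in both views, with the same shade. From the tip height I estimate at most about 0.05 rad of residual opening. The images could not confirm this: the measured flap positions were 1–3 pixels off the closed-plate prediction, and one pixel is more than that angle would show.
- **Tray and bystanders:** the tray's corners sit at the same pixels as at the start. The dish, the bottle and the visible part of the box also looked unchanged.
- **Forces:** readings at the end of each sweep step stayed at or below about 3 N. The arm ended clear of everything.

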